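Clear the front of the tool tin and flip its lid open

TASK

The abrasive block is in the way in front of the shut red tool tin: with the fingers, push it along the bench, away from the robot, past the tin's far end, until no part of it is in front of the tin any more. Then put the fingertips under the lip on the lid's front, and flip the lid up and over past upright so that it rests open by itself. Grip and lift nothing, keep the tin where it stands and leave the jar, the oil can and the grease tin alone.

Things in the scene. Friction and masses are not known exactly. Their poses are not given: they have to be found in the camera images.
- tin: red steel tin, 203 (its x) x 113 (its y, without the lip) x 46 mm high with the lid shut, about 2.2 kg, loose on the bench. Origin: centre of its underside, on the bench. Its +y axis points out of its front (to the robot's right, within about 0.3 rad), +x along its width towards the robot, z up. The front wall is at y = +55 mm; the lid is a 10 mm deep cover, its rim at z = 35 mm and its top at 46 mm when shut.
- tin_lid (a joint): lid hinge, rad: 0 shut, grows as the lid's front rises; the stop is at 1.83. The lid weighs about 0.16 kg and balances at about 1.46: let go below about 1.4 it falls shut, beyond about 1.52 it falls open to the stop by itself (hinge friction is slight).
- hinge (a point): a point fixed in the lid on its hinge axis, midway along the tin's rear edge: 34 mm above the tin's underside, 59 mm behind its centre. Its axes turn with the lid: x along the hinge (the tin's x), y from the hinge to the lid's front, z out of the lid's top.
- lip (a point): middle of the lip on the lid's front edge: a steel strip 104 mm wide (the tin's x) and 3 mm thick that sticks out 28 mm from the front of the lid, sloping up 0.35 rad (20 degrees) outward; its underside is about 40 mm above the bench at this point when shut, 36 mm at the root and 46 mm at its outer edge. The point lies 127 mm from the hinge in the lid's y and 8 mm in its z, and moves with the lid.
- lip_pad: black rubber pad, 96 x 16 x 2 mm, on the upper face of the lip. Origin: the same as the origin of the tin while the lid is shut, turning with the lid.
- block: abrasive block, grey with a red top, 50 (its x) x 90 (its y) x 34 mm high, loose on the bench, with its long side roughly along the tin's y (square to the tin's front, within 0.3 rad) and about 5 to 25 mm in front of the lip. Origin: centre of its underside.
- jar: white jar with red lid, 70 mm across, 101 mm high, standing near the tin; leave alone. Origin: centre of its underside.
- oiler: red oil can with a long thin spout, 75 x 113 x 166 mm, standing near the tin; leave alone. Origin: centre of its underside.
- grease: small paint tin with grease, 78 mm across, 78 mm high, standing near the tin; leave alone. Origin: centre of its underside.
Things that resemble listed ones, but are neither listed nor needed, are in the scene too. Of the things that look like the block, take the one that is nearest to the robot's base at the start.

How it is judged:
By the outcome, as a careful person would: the job done as asked, in the order asked, and still so for the second after the job is handed in, with the robot touching nothing.
It also fails if it takes over 56 s, if anything falls off the work surface, if the arm or the gripper's body presses on something with over 40 N, if the wrist force passes 120 N, or if a joint passes its speed limit or range.

ROBOT

A 7-joint arm with a two-finger parallel gripper is mounted at the origin on a cart in front of the work surface, level with it; the furniture and walls round the work are solid. World frame = base frame: x ahead of the robot, y to its left, z up, the work surface at z = 0. Lengths are in m, angles in rad, forces in N, time in s.
With the tool pointing down it reaches from about 0.4 to 0.75 m from the base axis. Payload 19.5 kg.
Tool frame: the origin (TCP) lies between the finger pads; the fingertips stand ahead of it and the grasp point (between the pads) lies 5 mm behind it (robot.nose_length is the z of the fingertips in the tool frame, in m); z points along the fingers, y is the line along which they close (so a half turn about z gives the same grasp; the last joint's range is limited). The gripper opens to 85 mm and grips with 20 to 120 N. Pads are 22 mm wide; open, the fingers measure 114 mm over their backs; the gripper's body (76 mm by 85 mm) begins 54 mm behind the grasp point. The pads swing forward as they close: fully open they stand 13 mm farther back than shut.
Start: joints at [1.069, 0.707, -0.028, 1.485, 0.022, 0.951, -0.075], TCP at [0.255, -0.515, 0.245] pointing down, gripper open.
Joint ranges: [-2.71, 2.71], [-0.32, 2.16], [-1.57, 1.52], [0, 2.45], [-1.46, 4.6], [0, 2.02], [-2.83, 2.83]. Speed limits (rad/s): [1.89, 1.89, 2.57, 2.57, 3.01, 3.01, 3.01].

INTERFACE

Orientations are given as [roll, pitch, yaw] about the fixed x, y, z axes, in that order (R = Rz(yaw) Ry(pitch) Rx(roll)).
In Python, from rig import robot gives the robot as it stands.
- The arm moves only by the tool move_arm, never from a script. Its argument "deltas" is a list of rows, each a list of 6 numbers: the shift along the tool's x, y, z in m, then the turn, a rotation vector about the tool's x, y, z in degrees. In form: [[tx, ty, tz, wx, wy, wz], ...]. A call has 1 to 5 rows; each row shifts and turns the commanded pose from where the row before left it, along the tool's axes as they then stand; what a row does not reach is not made up. A row lasts 1/8 s, in which the tool goes at most 62.5 mm and 10.7 degrees, less where a joint would pass 70% of its speed; a pose out of reach is approached as far as the arm can. A call is refused whole if a number of a shift passes 0.0625 or a number of a turn 10.7, either way. A call with a gripper value outside its range is refused whole. "hand" is the finger opening in m, from 0 to 0.0854, set as the call begins (left out, the last holds). The fingers move at their own pace and stop on an object; the grip force is fixed at half the most. Time passes only in rows, so rows that do not move let the fingers close. It gives the time, the measured TCP pose, the force, the opening and the grip force at its end, in the units of the state.
- robot.state(): the state, without advancing time (a new reading comes with each control period).
- robot.read_camera(name): name is "scene" or "top" or "wrist"; returns the picture (420x560x3 uint8, red, green, blue); there is no depth.
- robot.camera_model(name): a dict with "mtx" (3x3 intrinsics, pixels), "rvec" (rotation vector, rad) and "tvec" (3), from world to camera coordinates, as OpenCV has them. Camera axes: x right, y down, z forward; pixel columns grow to the right and rows downward; lengths in m; the calibration is good to about 2 mm. The wrist camera is an equidistant fisheye: a pixel r from the principal point sees the ray r / f radians off the axis. A picture is of the moment at which its call begins: read the wrist's pose just before it. camera_model takes no time and is no camera call; for the wrist camera it gives the pose at the moment of the call.
- robot.finish_job(): hands the job in; it is judged then, once.
Trained networks look in the newest picture that a camera, given by its name, has taken for a name from the list of things; names that differ only in an ending like _2 or _b are one class to them, and where a whole thing is asked for, a point or a joint stands for the part that bears it (a point fixed in the world has none). Each returns a list of dicts, best first, with "confidence" (0 to 1); they miss things now and then, are a little off and sometimes report something else, mostly with a low value. They report only what shows in the picture. A call takes as long as a camera call. They do not tell look-alikes from the thing itself.
- robot.search_frame(query, camera): "extent" ([centre column, centre row, width, height] in pixels, round what is visible of it).
- robot.pinpoint(query, camera): "centre" ([column, row] in pixels: a listed point, or the origin of a listed thing).
The state is a dict: "clock": time; "joint_pos": joint angles; "joint_velocities": joint speeds; "joint_efforts": joint torques, N m; "ee_pos": TCP position; "tcp_rot": TCP orientation; "force": force on the tool from outside, world axes, zero at the start; "torque": the same for the moment, N m; "gripper_width": finger opening in m; "grip_force": force on a finger pad.
Only numpy, scipy, OpenCV 4.12 (cv2) and the standard library are available. Lean on these libraries where they do the work, as an engineer would, in place of code of your own. Each camera call takes 0.05 s, during which the arm holds its last target. There are 200 camera calls.

## Working session

There is one attempt and no reset: what is moved stays moved. The work goes in short steps, Python scripts to look and compute and a tool call to move; the robot and the scene stay as the last step left them, time stands still between calls to the robot, and variables do not carry over. Pictures are saved under pics/ and viewed, at most 10 in all, crops included, and the job is handed in when it is done.

Besides the shell and the picture viewer there is one more tool, called after "Emit:" as name(argument=value, ...), one argument or row to a line, values as JSON. move_arm: Moves the arm, as the interface text tells. Its arguments: {"type":"object","properties":{"deltas":{"type":"array"},"hand":{"type":"number"}},"required":["deltas"]}

```bash
mkdir -p pics; ls
cat > h.py <<'E'
import numpy as np, cv2
from rig import robot
from scipy.spatial.transform import Rotation as R
def ray(cam,px):
    m=robot.camera_model(cam);K=np.array(m["mtx"],float);Rm=cv2.Rodrigues(np.array(m["rvec"],float))[0];t=np.array(m["tvec"],float).ravel()
    x=(px[0]-K[0,2])/K[0,0];y=(px[1]-K[1,2])/K[1,1]
    if cam=="wrist":
        r=np.hypot(x,y);d=np.array([np.sin(r)*x/r,np.sin(r)*y/r,np.cos(r)]) if r>1e-9 else np.array([0,0,1.])
    else: d=np.array([x,y,1.])
    return -Rm.T@t, Rm.T@d
def onz(cam,px,z):
    o,d=ray(cam,px);return o+d*(z-o[2])/d[2]
def proj(cam,P):
    m=robot.camera_model(cam);p,_=cv2.projectPoints(np.array(P,float).reshape(-1,3),np.array(m["rvec"],float),np.array(m["tvec"],float),np.array(m["mtx"],float),None);return p[:,0]
E
python3 - <<'E'
from h import *
np.set_printoptions(precision=4,suppress=True)
ims=[]
for c in ("scene","top"):
    im=robot.read_camera(c);cv2.imwrite(f"pics/{c}0.png",cv2.cvtColor(im,cv2.COLOR_RGB2BGR))
    print(c,onz(c,(280,210),0),ray(c,(280,210))[0])
    for q,z in (("tin",0),("block",0),("lip",.041),("hinge",.034),("jar",0),("oiler",0),("grease",0)):
        for d in robot.pinpoint(q,c)[:4]:
            print(q,round(d["confidence"],2),np.round(d["centre"],1),onz(c,d["centre"],z)[:2])
s=robot.state();print(s,robot.nose_length)
E
```

```text
pics
scene [ 0.5973 -0.0045  0.    ] [ 0.1388 -0.9677  0.6416]
tin 0.83 [255.4 216.7] [ 0.5268 -0.0066]
block 0.62 [273.9 251.4] [ 0.5055 -0.1634]
block 0.59 [330.7 287.8] [ 0.5563 -0.3296]
block 0.2 [305.3 201.7] [0.6769 0.0043]
lip 0.76 [268.  217.3] [ 0.5278 -0.0838]
jar 0.88 [282.6 178.3] [0.6823 0.1545]
oiler 0.7 [242.9 185.8] [0.5606 0.1629]
grease 0.96 [306.8 199.9] [0.6851 0.011 ]
top [ 0.5642 -0.109   0.    ] [ 0.4281 -0.1159  1.0772]
tin 0.68 [240.2 222. ] [ 0.5387 -0.0186]
block 0.84 [378.8 213.7] [ 0.5515 -0.3328]
block 0.63 [307.5 234.4] [ 0.5076 -0.17  ]
block 0.56 [419.8 261.3] [ 0.4425 -0.4198]
lip 0.75 [267.3 223.5] [ 0.53   -0.0812]
hinge 0.38 [227.2 157.9] [0.6792 0.0062]
jar 0.91 [166.1 160.8] [0.6832 0.1505]
oiler 0.87 [158.1 209.4] [0.571  0.1673]
grease 0.56 [230.  161.6] [0.6785 0.0038]
{'clock': 0.8, 'joint_pos': array([ 1.0693,  0.7065, -0.0276,  1.4846,  0.022 ,  0.9509, -0.0755]), 'joint_velocities': array([ 0.0003,  0.0006, -0.0005,  0.0009, -0.    ,  0.0003, -0.0001]), 'joint_efforts': array([  0.0016, -88.2954,   1.2348, -23.6375,   0.0171,   0.002 ,
        -0.0001]), 'ee_pos': array([ 0.2552, -0.5153,  0.2453]), 'tcp_rot': array([-3.1415, -0.    ,  0.4598]), 'force': array([ 0.447 , -0.1325,  0.2591]), 'torque': array([ 0.0145, -0.0543,  0.0572]), 'grip_force': 0.0, 'gripper_width': 0.08534017906341565} 0.014
```

View pics/top0.png

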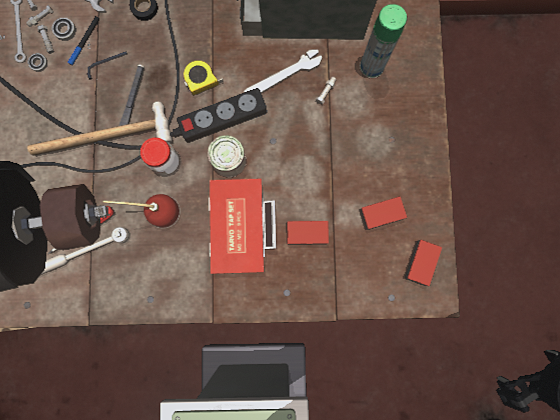

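View pics/scene0.png

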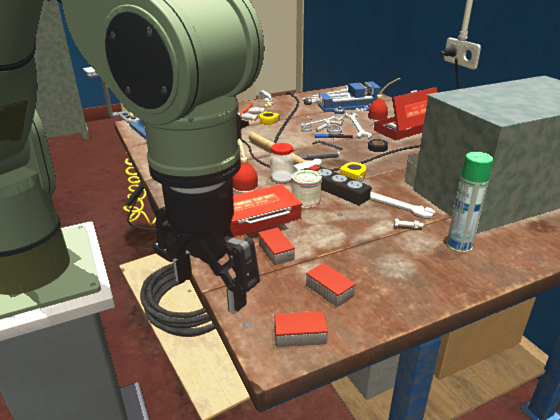

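The top view shows the tin at about (236,226), its lip at (269,224), and the nearest block, directly in front of the lip, at (307,233). The two look-alikes are at (384,213) and (424,262). The scene view agrees. Next I'll refine the poses by segmentation.

```bash
cat >> h.py <<'E'
def delta(p,rpy_mat):
    s=robot.state();R0=R.from_euler("xyz",s["tcp_rot"])
    print("t",s["clock"],"tool shift",np.round(R0.inv().apply(np.array(p)-s["ee_pos"]),4),"tool turn deg",np.round((R0.inv()*rpy_mat).as_rotvec(degrees=True),2))
E
python3 - <<'E'
from h import *
im=cv2.cvtColor(cv2.imread("pics/top0.png"),cv2.COLOR_BGR2HSV)
m=(((im[...,0]<8)|(im[...,0]>172))&(im[...,1]>150)&(im[...,2]>130)).astype(np.uint8)
n,l,st,c=cv2.connectedComponentsWithStats(m)
for name,pt,z in (("tin",(245,190),.046),("block",(307,233),.034)):
    k=l[pt[1],pt[0]]; 
    cn=max(cv2.findContours((l==k).astype(np.uint8),0,1)[0],key=cv2.contourArea)[:,0].astype(float)
    w=np.array([onz("top",p,z)[:2] for p in cn])*1000
    r=cv2.minAreaRect(w.astype(np.float32));print(name,st[k],r,np.round(cv2.boxPoints(r),1).tolist())
for p in ((263,201),(263,249),(275,201),(275,249)): print("lip px",p,onz("top",p,.046)[:2])
E
```

```text
tin [ 210  179   54   95 3721] ((527.1788940429688, -13.7276611328125), (202.3785858154297, 112.52243041992188), 0.8633207082748413) [[425.20001220703125, 41.0], [426.79998779296875, -71.5], [629.2000122070312, -68.5], [627.5, 44.099998474121094]]
block [288 221  40  23 893] ((510.4447937011719, -168.54013061523438), (85.47106170654297, 48.13607406616211), 88.89020538330078) [[485.6000061035156, -210.8000030517578], [533.7000122070312, -211.6999969482422], [535.2999877929688, -126.30000305175781], [487.20001220703125, -125.30000305175781]]
lip px (263, 201) [ 0.57888797 -0.07269625]
lip px (263, 249) [ 0.47470325 -0.07127679]
lip px (275, 201) [ 0.57838423 -0.09880666]
lip px (275, 249) [ 0.47420112 -0.09705098]
```

Emit:
move_arm(
  deltas=[
    [0, 0, 0, 0, 0, 8.6],
    [0, 0, 0, 0, 0, 8.6],
    [0, 0, 0, 0, 0, 8.6],
    [0.025, -0.043, 0, 0, 0, 0],
    [0.025, -0.043, 0, 0, 0, 0],
  ],
  hand=0.045,
)

```text
clock: 1.42
ee_pos: [0.3048, -0.4276, 0.2452]
tcp_rot: [-3.141, -0.0, 0.009]
force: [1.3, -0.6, 0.4]
gripper_width: 0.0448
grip_force: 0.0
```

Emit:
move_arm(
  deltas=[
    [0.025, -0.043, 0.02, 0, 0, 0],
    [0.025, -0.043, 0.02, 0, 0, 0],
    [0.025, -0.043, 0.02, 0, 0, 0],
    [0.025, -0.043, 0.02, 0, 0, 0],
    [0.025, -0.043, 0.02, 0, 0, 0],
  ],
)

```text
clock: 2.05
ee_pos: [0.4281, -0.2112, 0.1448]
tcp_rot: [3.141, -0.001, 0.009]
force: [1.5, -0.4, 0.3]
gripper_width: 0.0448
grip_force: 0.0
```

```bash
python3 -c "
from h import *
delta([.455,-.168,.024],R.from_euler('xyz',[np.pi,0,.012]))
s=robot.state();print(s)"
```

```text
t 2.05 tool shift [ 0.0272 -0.043   0.1208] tool turn deg [ 0.01 -0.03 -0.15]
{'clock': 2.05, 'joint_pos': array([ 0.31730892,  0.73942411,  0.13192231,  1.95509981, -0.20147162,
        0.4588844 , -0.96540547]), 'joint_velocities': array([-0.83918083,  0.30328173,  0.0160189 ,  0.13636794, -0.24129788,
       -0.4263199 , -0.59444966]), 'joint_efforts': array([ 10.62143773, -84.94615316,   4.15837616, -11.40636921,
         0.90411348,   1.5006547 ,   1.93261988]), 'ee_pos': array([ 0.42810583, -0.2112471 ,  0.14480621]), 'tcp_rot': array([ 3.14134906e+00, -5.37063254e-04,  9.29899711e-03]), 'force': array([ 1.45834504, -0.43335558,  0.33049716]), 'torque': array([-0.0259735 , -0.02023203,  0.02820674]), 'grip_force': 0.0, 'gripper_width': 0.044801915074442256}
```

Emit:
move_arm(
  deltas=[
    [0.024, -0.043, 0.02, 0, 0, 0],
    [0, 0, 0.035, 0, 0, 0],
    [0, 0, 0.035, 0, 0, 0],
    [0, 0, 0.03, 0, 0, 0],
    [0, 0, 0, 0, 0, 0],
  ],
)

```text
clock: 2.68
ee_pos: [0.4502, -0.1692, 0.0242]
tcp_rot: [-3.141, 0.002, 0.009]
force: [0.2, 0.1, 0.2]
gripper_width: 0.0448
grip_force: 0.0
```

Run:
```python
from h import *
delta([.455,-.168,.024],R.from_euler('xyz',[np.pi,0,.012]))
for c in ("scene","wrist"): cv2.imwrite(f"pics/{c}1.png",cv2.cvtColor(robot.read_camera(c),cv2.COLOR_RGB2BGR))
a=cv2.imread("pics/scene1.png")[120:330,180:460];b=cv2.imread("pics/wrist1.png")
cv2.imwrite("pics/c1.png",np.hstack([cv2.resize(a,(400,300)),cv2.resize(b,(400,300))]))
```

```text
t 2.675 tool shift [ 0.0048 -0.0011  0.0002] tool turn deg [-0.06  0.14 -0.16]
```

View pics/c1.png

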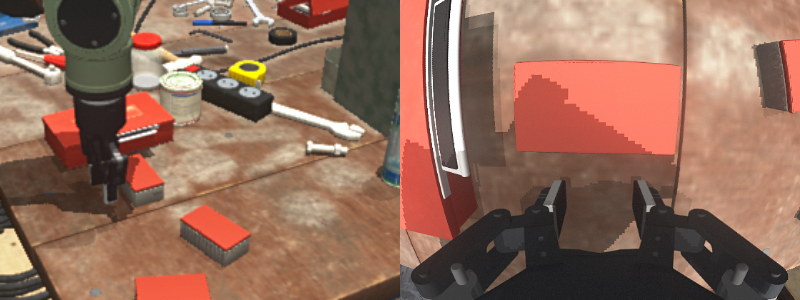

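The fingers stand squarely behind the block: in the wrist view the block's centre is at about (597,108) and the fingers straddle column 600. I'll push now.

Emit:
move_arm(
  deltas=[
    [0.012, 0, 0, 0, 0, 0],
    [0.012, 0, 0, 0, 0, 0],
    [0.012, 0, 0, 0, 0, 0],
    [0.012, 0, 0, 0, 0, 0],
    [0.012, 0, 0, 0, 0, 0],
  ],
)

```text
clock: 3.4
ee_pos: [0.5117, -0.1689, 0.027]
tcp_rot: [3.141, -0.001, 0.01]
force: [-2.0, 0.4, -0.6]
gripper_width: 0.0451
grip_force: 0.4
```

Emit:
move_arm(
  deltas=[
    [0.014, 0, 0, 0, 0, 0],
    [0.014, 0, 0, 0, 0, 0],
    [0.014, 0, 0, 0, 0, 0],
    [0.014, 0, 0, 0, 0, 0],
    [0.014, 0, 0, 0, 0, 0],
  ],
)

```text
clock: 4.03
ee_pos: [0.5817, -0.1682, 0.0272]
tcp_rot: [3.141, -0.001, 0.01]
force: [-1.2, -0.3, -0.6]
gripper_width: 0.0449
grip_force: 0.4
```

Emit:
move_arm(
  deltas=[
    [0.014, 0, 0, 0, 0, 0],
    [0.014, 0, 0, 0, 0, 0],
    [0.014, 0, 0, 0, 0, 0],
    [0.014, 0, 0, 0, 0, 0],
    [0.01, 0, 0, 0, 0, 0],
  ],
)

```text
clock: 4.65
ee_pos: [0.6477, -0.1675, 0.0273]
tcp_rot: [3.141, -0.001, 0.01]
force: [-0.7, -0.8, 0.9]
gripper_width: 0.045
grip_force: 0.7
```

Run:
```python
from h import *
for c in ("scene","wrist"): cv2.imwrite(f"pics/{c}2.png",cv2.cvtColor(robot.read_camera(c),cv2.COLOR_RGB2BGR))
a=cv2.imread("pics/scene2.png")[120:330,180:460];b=cv2.imread("pics/wrist2.png")
cv2.imwrite("pics/c2.png",np.hstack([cv2.resize(a,(400,300)),cv2.resize(b,(400,300))]))
b=cv2.cvtColor(b,cv2.COLOR_BGR2HSV)
m=(((b[...,0]<8)|(b[...,0]>172))&(b[...,1]>130)&(b[...,2]>110)).astype(np.uint8)
n,l,st,ce=cv2.connectedComponentsWithStats(m)
for k in range(1,n):
    if st[k,4]>1500:
        cn=max(cv2.findContours((l==k).astype(np.uint8),0,1)[0],key=cv2.contourArea)[:,0].astype(float)
        for z in (.034,.046):
            w=np.array([onz("wrist",p,z)[:2] for p in cn])*1000
            r=cv2.minAreaRect(w.astype(np.float32));print(k,z,st[k],r,np.round(cv2.boxPoints(r),1).tolist())
print(robot.state()["joint_pos"],robot.state()["ee_pos"])
```

```text
2 0.034 [  161   142   227   122 26343] ((683.898193359375, -165.0775146484375), (49.355838775634766, 88.6010513305664), 0.5869112014770508) [[658.7999877929688, -121.0], [659.7000122070312, -209.60000610351562], [709.0, -209.10000610351562], [708.0999755859375, -120.5]]
2 0.046 [  161   142   227   122 26343] ((687.03369140625, -165.247802734375), (44.496463775634766, 79.87779235839844), 0.5869455337524414) [[664.4000244140625, -125.5], [665.2000122070312, -205.39999389648438], [709.7000122070312, -205.0], [708.9000244140625, -125.0999984741211]]
21 0.034 [   0  287   90  133 5721] ((572.9325561523438, 11.493377685546875), (56.408241271972656, 198.37059020996094), 49.740360260009766) [[479.0, 54.099998474121094], [630.4000244140625, -74.0999984741211], [666.9000244140625, -31.100000381469727], [515.5, 97.0999984741211]]
21 0.046 [   0  287   90  133 5721] ((586.9932861328125, -6.06134033203125), (50.854515075683594, 178.83985900878906), 49.740352630615234) [[502.29998779296875, 32.29999923706055], [638.7999877929688, -83.30000305175781], [671.7000122070312, -44.400001525878906], [535.2000122070312, 71.0999984741211]]
[ 0.12529509  1.14201252  0.1943453   1.26961145 -0.26010596  0.75230498
 -1.16217871] [ 0.64787408 -0.16730271  0.02693589]
```

View pics/c2.png

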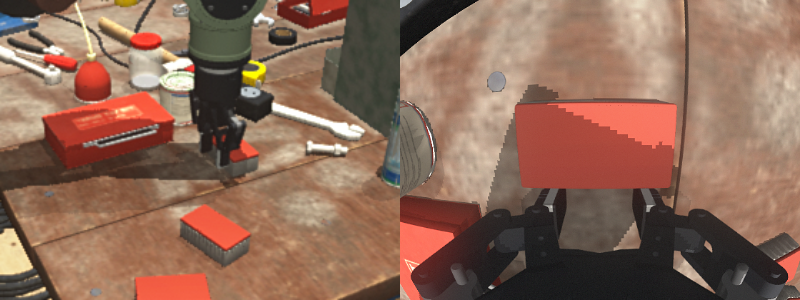

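The block now lies at x ≥ 0.659, in full view beyond the tin's far end at x ≈ 0.629. The tin shows no sign of moving. I'll back off, rise and turn the tool toward the lid.

Emit:
move_arm(
  deltas=[
    [-0.02, 0, 0, 0, 0, 0],
    [-0.02, 0.01, -0.03, 0, 0, 0],
    [-0.02, 0.02, -0.04, 0, 0, 0],
    [-0.02, 0.02, -0.03, 0, 0, 0],
    [-0.02, 0.02, -0.02, 0, 0, 0],
  ],
)

```text
clock: 5.38
ee_pos: [0.5468, -0.2392, 0.1479]
tcp_rot: [3.141, -0.002, 0.009]
force: [0.0, -0.3, -0.6]
gripper_width: 0.0452
grip_force: 0.0
```

Emit:
move_arm(
  deltas=[
    [0, 0, 0, 0, 0, -10.5],
    [0, 0, 0, 0, 0, -10.5],
    [0, 0, 0, 0, 0, -10.5],
    [0, 0, 0, 0, 0, -10.5],
    [0, 0, 0, 0, 0, -10.5],
  ],
)

```text
clock: 6.0
ee_pos: [0.5472, -0.2385, 0.1465]
tcp_rot: [3.141, 0.0, 0.932]
force: [-0.6, -0.3, -0.3]
gripper_width: 0.045
grip_force: 0.0
```

Emit:
move_arm(
  deltas=[
    [0, 0, 0, 0, 0, -10.5],
    [0, 0, 0, 0, 0, -10.5],
    [0, 0, 0, 0, 0, -10.5],
    [0, 0, 0, 0, 0, -6],
    [0, 0, 0, 0, 0, 0],
  ],
)

```text
clock: 6.62
ee_pos: [0.5472, -0.2387, 0.1462]
tcp_rot: [3.141, 0.001, 1.58]
force: [0.9, 0.1, -0.3]
gripper_width: 0.0451
grip_force: 0.0
```

Emit:
move_arm(
  deltas=[
    [0, 0, 0, 0, 10.4, 0],
    [0, 0, 0, 0, 10.4, 0],
    [0, 0, 0, 0, 10.4, 0],
    [0, 0, 0, 0, 10.4, 0],
    [0, 0, 0, 0, 10.4, 0],
  ],
)

```text
clock: 7.25
ee_pos: [0.5475, -0.2391, 0.1462]
tcp_rot: [-3.141, -0.912, 1.577]
force: [-0.1, -0.0, 0.3]
gripper_width: 0.0451
grip_force: 0.0
```

```bash
cat >> h.py <<'E'
T=R.from_euler("z",.0087)  # tin yaw (in world, offset)
def orient(phi): # fingers elevated phi deg, pointing to +y
    a=np.radians(90-phi); z=[0,np.sin(a),-np.cos(a)];y=[1,0,0];x=np.cross(y,z)
    return T*R.from_matrix(np.array([x,y,z]).T)
E
python3 - <<'E'
from h import *
s=robot.state();print(s["clock"],s["joint_pos"],s["ee_pos"])
delta([.528,-.16,.10],orient(38))
E
```

```text
7.25 [ 0.87878603  1.26725706 -0.67207553  0.96597601 -0.14280831  1.4931595
  0.52661564] [ 0.5474717  -0.23913977  0.14624197]
t 7.25 tool shift [ 0.0119 -0.0189  0.091 ] tool turn deg [ 0.05 -0.28 -0.08]
```

Emit:
move_arm(
  deltas=[
    [0, 0, 0, 0, 8, 0],
    [0, 0, 0, 0, 0, 0],
  ],
  hand=0.02,
)

```text
clock: 7.5
ee_pos: [0.547, -0.2387, 0.1434]
tcp_rot: [-3.133, -1.048, 1.571]
force: [-0.5, 0.3, -0.4]
gripper_width: 0.0203
grip_force: 0.0
```

```bash
sed -i 's/"z",.0087/"z",.015/' h.py
python3 - <<'E'
from h import *
delta([.528,-.170,.071],orient(30));delta([.528,-.1008,.031],orient(30))
E
```

```text
t 7.5 tool shift [-0.0284 -0.0182  0.0959] tool turn deg [ 0.26 -0.07 -0.43]
t 7.5 tool shift [-0.0286 -0.0175  0.1758] tool turn deg [ 0.26 -0.07 -0.43]
```

Emit:
move_arm(
  deltas=[
    [-0.007, -0.005, 0.024, 0, 0, -0.4],
    [-0.007, -0.005, 0.024, 0, 0, 0],
    [-0.007, -0.004, 0.024, 0, 0, 0],
    [-0.007, -0.004, 0.02, 0, 0, 0],
    [0, 0, 0, 0, 0, 0],
  ],
)

```text
clock: 8.12
ee_pos: [0.529, -0.1722, 0.0756]
tcp_rot: [3.131, -1.044, 1.594]
force: [0.6, 0.3, 0.2]
gripper_width: 0.0199
grip_force: 0.0
```

Run:
```python
from h import *
delta([.528,-.1008,.031],orient(30));print(robot.state()["joint_pos"])
for c in ("scene","wrist"): cv2.imwrite(f"pics/{c}3.png",cv2.cvtColor(robot.read_camera(c),cv2.COLOR_RGB2BGR))
for q in("tin","lip"):
  for d in robot.pinpoint(q,"wrist")[:2]: print(q,d,onz("wrist",d["centre"],.041 if q=="lip" else 0))
a=cv2.imread("pics/scene3.png")[120:330,130:410];b=cv2.imread("pics/wrist3.png")
cv2.imwrite("pics/c3.png",np.hstack([cv2.resize(a,(400,300)),cv2.resize(b,(400,300))]))
```

```text
t 8.125 tool shift [-0.0026 -0.0001  0.0841] tool turn deg [0.16 0.17 0.25]
[ 0.89326452  1.37666003 -0.7097011   1.16007957 -0.17640852  1.30179895
  0.60778481]
tin {'centre': [278.6, 180.3], 'confidence': 0.79} [ 5.27444952e-01 -1.51498818e-02  2.77555756e-17]
lip {'centre': [273.2, 195.5], 'confidence': 0.77} [ 0.52411527 -0.08038759  0.041     ]
lip {'centre': [484.5, 319.5], 'confidence': 0.67} [ 0.65239682 -0.18386494  0.041     ]
```

View pics/c3.png

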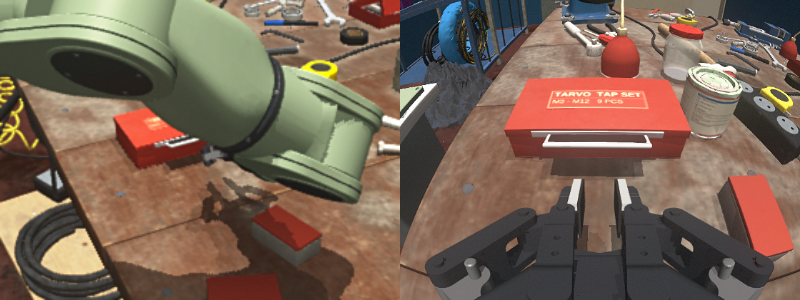

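The wrist view shows the shut tin with its lip at about (597,138), directly ahead of the finger pair at columns 575–625. The way in under the lip is clear.

Emit:
move_arm(
  deltas=[
    [-0.001, 0, 0.02, 0, 0, 0],
    [-0.001, 0, 0.02, 0, 0, 0],
    [-0.001, 0, 0.02, 0, 0, 0],
    [0, 0, 0.014, 0, 0, 0],
    [0, 0, 0, 0, 0, 0],
  ],
)

```text
clock: 8.95
ee_pos: [0.5285, -0.1101, 0.0355]
tcp_rot: [3.13, -1.047, 1.595]
force: [0.4, 0.2, 0.9]
gripper_width: 0.0199
grip_force: 0.0
```

Run:
```python
from h import *
delta([.528,-.1008,.031],orient(30));print(robot.state()["joint_pos"])
b=cv2.cvtColor(robot.read_camera("wrist"),cv2.COLOR_RGB2BGR)
cv2.imwrite("pics/c4.png",b)
```

```text
t 8.95 tool shift [ 0.0008 -0.0004  0.0103] tool turn deg [ 0.24 -0.01  0.25]
[ 0.85088172  1.41676158 -0.72171051  1.30235361 -0.18477299  1.1022985
  0.626502  ]
```

View pics/c4.png

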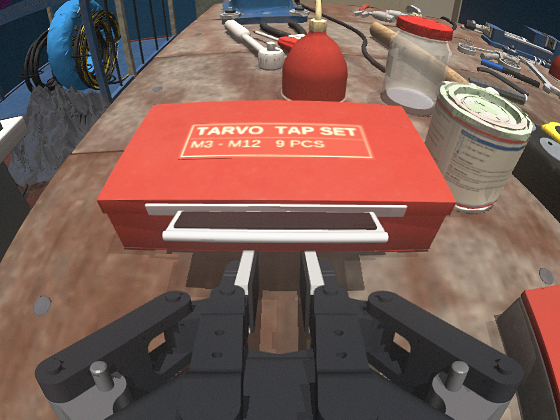

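The finger pair (columns 240–330) sits just outside and below the lip's outer edge (row ~237) and is centred on it. Now I'll work out the lid's arc in tool axes.

Run:
```python
from h import *
s=robot.state();R0=R.from_euler("xyz",s["tcp_rot"])
off=R0.apply([.011,0,.013]); print("corner now",s["ee_pos"]+off)
h=np.array([.5285-.0009,.0445,.034])
d=T.apply([0,-1,0])
prev=s["ee_pos"]+off
for th in [-.05]+list(np.arange(.1,1.75,.1)):
    r,a=.128,.05
    P=h+d*r*np.cos(th+a)+np.array([0,0,r*np.sin(th+a)])
    print(round(th,2),np.round(P,4),np.round(R0.inv().apply(P-prev),4)); prev=P
```

```text
corner now [ 0.5284588  -0.09402107  0.03864896]
-0.05 [ 0.5295 -0.0835  0.034 ] [0.0012 0.0012 0.0114]
0.1 [ 0.5295 -0.082   0.0531] [ 0.0173  0.0001 -0.0083]
0.2 [ 0.5295 -0.0795  0.0657] [ 0.0121  0.0001 -0.0041]
0.3 [ 0.5294 -0.0757  0.0779] [ 0.0125  0.0001 -0.0028]
0.4 [ 0.5293 -0.0707  0.0897] [ 0.0127  0.0001 -0.0016]
0.5 [ 0.5292 -0.0646  0.1009] [ 0.0128  0.0001 -0.0003]
0.6 [ 0.5291 -0.0574  0.1115] [0.0128 0.     0.001 ]
0.7 [ 0.529  -0.0491  0.1212] [0.0126 0.     0.0022]
0.8 [ 0.5289 -0.04    0.1302] [0.0123 0.     0.0035]
0.9 [ 0.5287 -0.0299  0.1381] [0.0119 0.     0.0047]
1.0 [ 0.5286 -0.0192  0.145 ] [0.0114 0.     0.0059]
1.1 [ 0.5284 -0.0078  0.1508] [0.0107 0.     0.007 ]
1.2 [0.5282 0.0041 0.1555] [0.01  0.    0.008]
1.3 [0.528  0.0165 0.1589] [ 0.0091 -0.      0.009 ]
1.4 [0.5278 0.0291 0.1611] [ 0.0082 -0.      0.0098]
1.5 [0.5276 0.0418 0.162 ] [ 0.0072 -0.      0.0106]
1.6 [0.5274 0.0546 0.1616] [ 0.0061 -0.      0.0113]
1.7 [0.5273 0.0673 0.16  ] [ 0.0049 -0.      0.0118]
```

Emit:
move_arm(
  deltas=[
    [0, 0, 0.006, 0, 0, 0],
    [0, 0, 0.006, 0, 0, 0],
    [0.009, 0, -0.004, 0, 0, 0],
    [0.009, 0, -0.004, 0, 0, 0],
    [0.012, 0, -0.004, 0, 0, 0],
  ],
)

```text
clock: 9.62
ee_pos: [0.5282, -0.0955, 0.0623]
tcp_rot: [3.129, -1.047, 1.594]
force: [-0.2, 0.6, -1.5]
gripper_width: 0.02
grip_force: 0.5
```

Run:
```python
from h import *
s=robot.state();print(s["ee_pos"],s["force"],s["ee_pos"]+R.from_euler("xyz",s["tcp_rot"]).apply([.011,0,.013]))
b=cv2.cvtColor(robot.read_camera("wrist"),cv2.COLOR_RGB2BGR)
cv2.imwrite("pics/c5.png",b)
```

```text
[ 0.52823632 -0.09552759  0.06230274] [-0.1795578   0.63306301 -1.4589388 ] [ 0.52800506 -0.07876989  0.06532363]
```

View pics/c5.png

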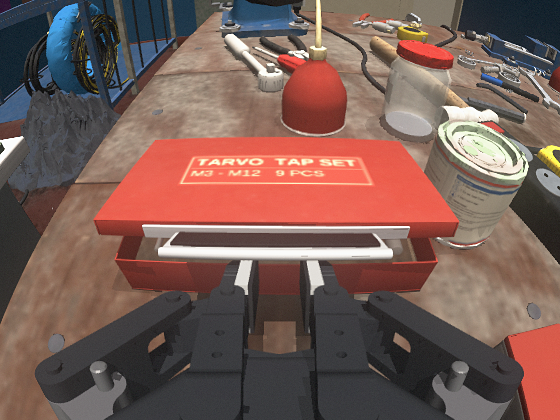

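The lid is rising: there is a gap below its rim, and the lip rests on the fingertips near row 255. I'll continue along the arc.

Emit:
move_arm(
  deltas=[
    [0.0125, 0, -0.003, 0, 0, 0],
    [0.0127, 0, -0.0016, 0, 0, 0],
    [0.0128, 0, -0.0003, 0, 0, 0],
    [0.0128, 0, 0.001, 0, 0, 0],
    [0.0126, 0, 0.002, 0, 0, 0],
  ],
)

```text
clock: 10.3
ee_pos: [0.5274, -0.0648, 0.118]
tcp_rot: [3.129, -1.047, 1.594]
force: [0.8, -1.3, -0.4]
gripper_width: 0.02
grip_force: 0.5
```

Emit:
move_arm(
  deltas=[
    [0.0123, 0, 0.0035, 0, 0, 0],
    [0.012, 0, 0.0047, 0, 0, 0],
    [0.0114, 0, 0.006, 0, 0, 0],
    [0.0107, 0, 0.007, 0, 0, 0],
    [0, 0, 0, 0, 0, 0],
  ],
)

```text
clock: 10.92
ee_pos: [0.5266, -0.0229, 0.1473]
tcp_rot: [3.129, -1.048, 1.596]
force: [-0.6, -0.4, -0.6]
gripper_width: 0.0199
grip_force: 0.2
```

Run:
```python
from h import *
s=robot.state();print(s["joint_pos"],s["force"],s["ee_pos"]+R.from_euler("xyz",s["tcp_rot"]).apply([.011,0,.013]))
for c in ("scene","wrist"): cv2.imwrite(f"pics/{c}6.png",cv2.cvtColor(robot.read_camera(c),cv2.COLOR_RGB2BGR))
a=cv2.imread("pics/scene6.png")[120:330,130:410];b=cv2.imread("pics/wrist6.png")
cv2.imwrite("pics/c6.png",np.hstack([cv2.resize(a,(400,300)),cv2.resize(b,(400,300))]))
```

```text
[ 0.79674399  1.21251913 -0.80520201  1.55089226 -0.29604269  0.94143029
  0.5268753 ] [-0.6023243  -0.43819318 -0.60986364] [ 0.52629947 -0.00613343  0.15028428]
```

View pics/c6.png

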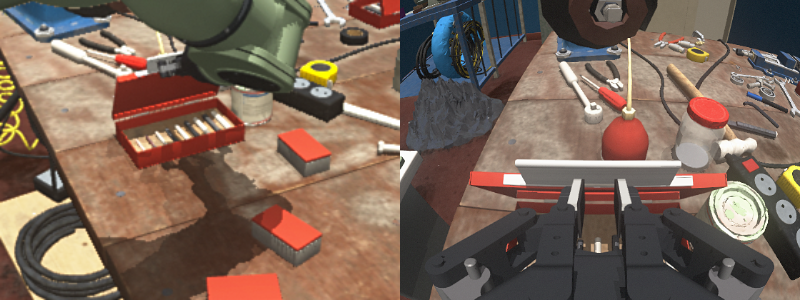

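The lid stands about 1.1 rad open on the fingertips, and the tin and its neighbours are undisturbed. I'll take it past balance.

Emit:
move_arm(
  deltas=[
    [0.01, 0, 0.008, 0, 0, 0],
    [0.0091, 0, 0.009, 0, 0, 0],
    [0.0082, 0, 0.0098, 0, 0, 0],
    [0.0036, 0, 0.0053, 0, 0, 0],
    [0.0036, 0, 0.0053, 0, 0, 0],
  ],
)

```text
clock: 11.65
ee_pos: [0.5259, 0.0262, 0.1579]
tcp_rot: [3.13, -1.047, 1.594]
force: [0.0, -0.8, -0.0]
gripper_width: 0.0199
grip_force: 0.2
```

Emit:
move_arm(
  deltas=[
    [0.003, 0, 0.0056, 0, 0, 0],
    [0.003, 0, 0.0057, 0, 0, 0],
    [0.0025, 0, 0.006, 0, 0, 0],
    [0.0025, 0, 0.006, 0, 0, 0],
    [0, 0, 0, 0, 0, 0],
  ],
)

```text
clock: 12.28
ee_pos: [0.5255, 0.052, 0.1558]
tcp_rot: [3.13, -1.048, 1.594]
force: [0.6, 0.3, 0.6]
gripper_width: 0.0198
grip_force: 0.0
```

Run:
```python
from h import *
s=robot.state();print(s["joint_pos"],s["force"],s["ee_pos"]+R.from_euler("xyz",s["tcp_rot"]).apply([.011,0,.013]))
for c in ("scene","wrist"): cv2.imwrite(f"pics/{c}7.png",cv2.cvtColor(robot.read_camera(c),cv2.COLOR_RGB2BGR))
a=cv2.imread("pics/scene7.png")[120:330,130:410];b=cv2.imread("pics/wrist7.png")
cv2.imwrite("pics/c7.png",np.hstack([cv2.resize(a,(400,300)),cv2.resize(b,(400,300))]))
```

```text
[ 0.71449502  1.19021235 -0.85015808  1.6747736  -0.35462063  0.76158922
  0.50612148] [0.55685942 0.26022968 0.64381738] [0.52528792 0.06871566 0.15887282]
```

View pics/c7.png

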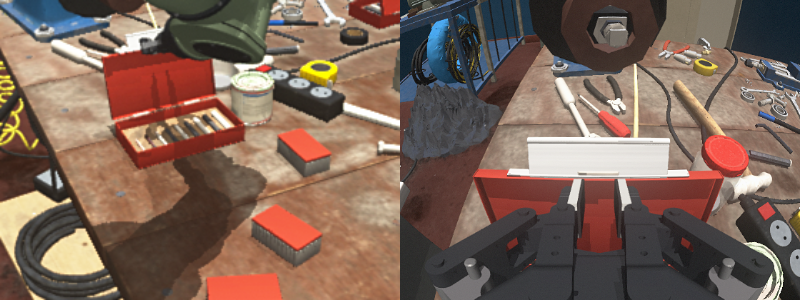

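The lid is past upright and the tool feels no load. I'll withdraw along the tool axis and check.

Emit:
move_arm(
  deltas=[
    [0, 0, -0.015, 0, 0, 0],
    [0, 0, -0.03, 0, 0, 0],
    [0, 0, -0.04, 0, 0, 0],
    [0, 0, -0.045, 0, 0, 0],
    [0, 0, -0.045, 0, 0, 0],
  ],
)

```text
clock: 13.0
ee_pos: [0.5269, -0.1017, 0.2442]
tcp_rot: [3.13, -1.047, 1.594]
force: [0.1, 0.2, 1.0]
gripper_width: 0.0201
grip_force: 0.0
```

Emit:
move_arm(
  deltas=[
    [0, 0, -0.02, 0, 0, 0],
    [0, 0, 0, 0, 0, 0],
    [0, 0, 0, 0, 0, 0],
  ],
)

```text
clock: 13.38
ee_pos: [0.5271, -0.1166, 0.253]
tcp_rot: [3.131, -1.048, 1.594]
force: [0.6, 0.1, -0.4]
gripper_width: 0.0201
grip_force: 0.0
```

Run:
```python
from h import *
for c in ("scene","wrist"): cv2.imwrite(f"pics/{c}8.png",cv2.cvtColor(robot.read_camera(c),cv2.COLOR_RGB2BGR))
a=cv2.imread("pics/scene8.png")[100:310,130:410];b=cv2.imread("pics/wrist8.png")
cv2.imwrite("pics/c8.png",np.hstack([cv2.resize(a,(400,300)),cv2.resize(b,(400,300))]))
for q in ("tin","block","tin"):
  for d in robot.pinpoint(q,"scene" if q=="block" else "wrist")[:3]: print(q,d["confidence"],onz("scene" if q=="block" else "wrist",d["centre"],0))
```

```text
tin 0.65 [ 0.52905149 -0.01245199  0.        ]
block 0.87 [ 0.67875572 -0.17454695  0.        ]
block 0.64 [ 0.54824617 -0.33154072  0.        ]
block 0.59 [ 0.44040493 -0.42290694  0.        ]
tin 0.65 [ 0.52920804 -0.01273508  0.        ]
```

View pics/c8.png

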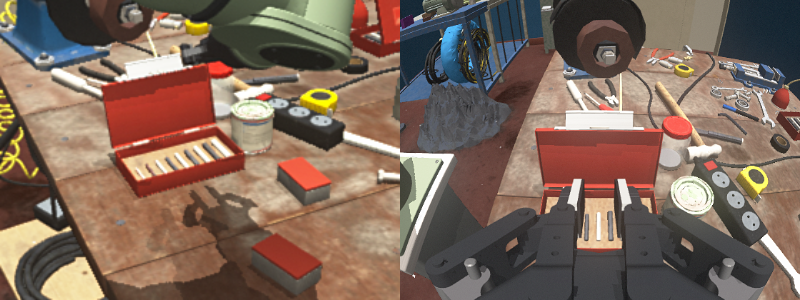

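The lid rests open on its stop and the tin is where it stood. The block, at (0.68, -0.17), is wholly past the tin's far end, and the gripper is clear of everything.

```bash
python3 -c "
from rig import robot
print(robot.finish_job())"
```

```text
the job is handed in; nothing more can be done
None
```

The job is handed in at about 13.5 s on the robot's clock: the block is pushed about 30 mm past the tin's far end, the lid rests open past upright, the tin stayed put within measuring error (about 3 mm), and nothing else was touched.

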